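# Set the strain viewer's analyser to its red rider

## Robot

A 6-joint arm with a two-finger parallel gripper is mounted at the origin on a cart in front of the work surface, level with it; the furniture and walls round the work are solid. World frame = base frame: x ahead of the robot, y to its left, z up, the work surface at z = 0. Lengths are in mm, angles in rad, forces in N, time in s.
With the tool pointing down it reaches from about 350 to 775 mm from the base axis. Payload 7.3 kg.
Tool frame: the origin (TCP) lies at the very end of the fingers, on their centre line; the grasp point (between the pads) lies bot.grip_point_offset behind it (bot.grip_point_offset is the distance from the TCP to the grasp point, in mm); z points along the fingers, y is the line along which they close (so a half turn about z gives the same grasp; the last joint's range is limited). The gripper opens to 92 mm and grips with 3 to 60 N. Pads are 19 mm wide; open, the fingers measure 130 mm over their backs; the gripper's body (75 mm by 190 mm) begins 47 mm behind the grasp point.
Start: joints at [1.182, 0.342, 1.524, -0, 1.275, -0.146], TCP at [126.205, 509.625, 226.741] pointing down, gripper open.
Joint ranges: [-2.53, 2.53], [-0.77, 2.02], [0.04, 2.7], [-1, 4.14], [0.28, 2.66], [-3.11, 3.11]. Speed limits (rad/s): [2.57, 2.57, 3.14, 3.14, 3.14, 3.14].

## Interface

Orientations are given as [roll, pitch, yaw] about the fixed x, y, z axes, in that order (R = Rz(yaw) Ry(pitch) Rx(roll)).
In Python, from plant import bot gives the robot as it stands. The module is installed in compiled form; this text tells all that it offers.
- The arm moves only by the tool carry_out, never from a script. Its argument "plan" is a list of rows, each an object of numbers: "tx", "ty", "tz": the shift along the world's x, y, z in mm; "rx", "ry", "rz": the turn, a rotation vector about the world's x, y, z in rad. A call has 1 to 12 rows; each row shifts and turns the commanded pose from where the row before left it; what a row does not reach is not made up. A row lasts 1/10 s, in which the tool goes at most 50 mm and 8.59 degrees, less where a joint would pass 70% of its speed; a pose out of reach is approached as far as the arm can. A call with a gripper value outside its range is refused whole. "gripper" is the closure, from 0 (fully open) to 1 (shut), set as the call begins (left out, the last holds). The fingers move at their own pace and stop on an object; the grip force is fixed at half the most. Time passes only in rows, so rows that do not move let the fingers close. It gives the time, the measured TCP pose, the force, the opening and the grip force at its end, in the units of the state.
- bot.get_obs(): the state, without advancing time (a new reading comes with each control period).
- bot.capture(name): name is "scene" or "top"; returns the picture (480x640x3 uint8, red, green, blue); there is no depth.
- bot.camera_model(name): a dict with "camera_matrix" (3x3 intrinsics, pixels), "R" (3x3) and "t" (3): a world point X has camera coordinates R X + t. Camera axes: x right, y down, z forward; pixel columns grow to the right and rows downward; lengths in mm; the calibration is good to about 2 mm. A picture is of the moment at which its call begins. camera_model takes no time and is no camera call.
- bot.close_job(): hands the job in; it is judged then, once.
The state is a dict: "time": time; "joint_positions": joint angles; "dq": joint speeds; "tau": joint torques, N m; "tool_pos": TCP position; "tcp_rot": TCP orientation; "contact_force": force on the tool from outside, world axes, zero at the start; "moment": the same for the moment, N m; "grip_width": finger opening in mm; "finger_force": force on a finger pad.
Only numpy, scipy, OpenCV 4.12 (cv2) and the standard library are available. Lean on these libraries where they do the work, as an engineer would, in place of code of your own. Each camera call takes 0.05 s, during which the arm holds its last target. There are 200 camera calls.

## Task

A glass vial stands on the lit base of the strain viewer, ready for a stress reading. First push the blue-tipped lever of the quarter-wave ring round to the right (anticlockwise seen from above) until it is against its end stop, then push the yellow-tipped analyser lever round the graduated ring until its centre line stands over the line of the red rider, and take the hand away. Only push the levers with the fingertips or the outside of the fingers: do not pinch them or lift the analyser out of the head, do not shift the red rider, and leave the vial and the other things on the bench where they are.

Things in the scene. Friction and masses are not known exactly. Their poses are not given: they have to be found in the camera images.
- viewer: strain viewer: white lit base 215 x 164 mm (lit glass 43.5 mm up), grey pillar behind, round head (radius 58 mm) over the glass. Origin: on the bench below the head's centre, on the axis of rings and rider. x points from the head to the pillar (operator's side is -x), y to the operator's left. Only the two finger tabs are higher than 202 mm; graduated ring 188 mm, black analyser ring 200 mm.
- analyser (a joint): angle of the analyser ring and its lever (rad), growing anticlockwise seen from above; the lever points to (-cos q, -sin q) in the viewer's frame. Range -1.35 to 0.6; it stays where it is left and needs about 1 N at its tab. Its flat bar (top at 197 mm) runs out over the graduated ring to the yellow-tipped tab.
- rider (a joint): angle of the red rider on the rim of the graduated ring (rad), same zero and sense as analyser; the analyser is set when both are equal. Its place changes from run to run; friction holds it (about 7 N). 16 mm wide across the radius, from 50 to 69 mm from the axis (its steel screw to 76 mm), top at 191 mm: the analyser bar passes over it. A white line on its top marks its centre.
- quarter_wave (a joint): angle of the quarter-wave ring under the head (rad), growing anticlockwise seen from above, from 0 to its end stop at 0.785; its lever points to (-cos(q + 0.873), -sin(q + 0.873)) in the viewer's frame. It stays where it is left and needs about 1 N at its blue-tipped tab.
- cell (a joint): how far the drop-in analyser cell (analyser ring and lever, 0.25 kg) has been lifted out of the head (m); 0 when seated
- analyser_pointer (a point): point on the centre line of the analyser lever's bar, on its top, 66 mm from the axis
- rider_line (a point): point on the white line of the red rider, on its top, 66 mm from the axis
- analyser_tab (a point): top centre of the analyser lever's upright yellow-tipped finger tab: 14 mm along the radius, 6 mm thick across it, centred 76 mm from the axis, from 192 to 236 mm above the bench
- quarter_wave_tab (a point): top centre of the quarter-wave lever's upright blue-tipped finger tab, outside the head: 14 mm along the radius, 6 mm thick across it, centred 76 mm from the axis, from 149 to 236 mm above the bench
- sample_vial: clear glass vial with a blue cap, 12 mm across, 33 mm high, loose on the lit glass under the head; origin at its foot. To be left alone
- wipes_box: white box of wipes, 114 x 120 x 106 mm, loose, to be left alone; origin under its centre. It stands before a tall black instrument tower, whose vertical edge nearest to the robot is near x = 0.60, y = 0.15: draw the arm in to swing past it
- film_box: white box of sealing film, 40 x 110 x 30 mm, loose, to be left alone; origin under its centre
- marker: marker pen with a blue cap, 13 x 138 x 15 mm, loose, to be left alone; origin under its centre
- timer: white bench timer, 68 x 68 x 20 mm, loose, to be left alone; origin under its centre
- wash_bottle: white wash bottle with a red spout, 64 x 108 x 200 mm, loose, to be left alone; origin under its centre
- bottle_a: glass bottle with a blue cap, 66 mm across, 140 mm high, loose, to be left alone; origin under its centre
- bottle_b: glass bottle with a blue cap, 56 mm across, 112 mm high, loose, to be left alone; origin under its centre

How it is judged:
By the outcome, as a careful person would: the job done as asked, in the order asked, and still so for the second after the job is handed in, with the robot touching nothing.
It also fails if it takes over 72 s, if anything falls off the work surface, if the arm or the gripper's body presses on something with over 40 N, if the wrist force passes 120 N, or if a joint passes its speed limit or range.

## Working session

There is one attempt and no reset: what is moved stays moved. The work goes in short steps, Python scripts to look and compute and a tool call to move; the robot and the scene stay as the last step left them, time stands still between calls to the robot, and variables do not carry over. Pictures are saved under pics/ and viewed, at most 10 in all, crops included, and the job is handed in when it is done.

Besides the shell and the picture viewer there is one more tool, called as a command line: name --argument value ..., lists and objects as JSON in quotes. carry_out: Moves the arm, as the interface text tells. Its arguments: {"type":"object","properties":{"plan":{"type":"array"},"gripper":{"type":"number"}},"required":["plan"]}

```bash
mkdir -p pics; python3 - <<'E'
from plant import bot
import cv2, numpy as np
for n in("scene","top"):
    im=bot.capture(n); cv2.imwrite(f"pics/{n}0.png",im[...,::-1])
    m=bot.camera_model(n); print(n,np.round(m["camera_matrix"],1).tolist(),np.round(-m["R"].T@m["t"]),np.round(m["R"],3).tolist())
o=bot.get_obs();print(o["tool_pos"],o["tcp_rot"],o["grip_width"],bot.grip_point_offset)
E
```

```text
scene [[449.0, 0.0, 319.1], [0.0, 449.0, 238.9], [0.0, 0.0, 1.0]] [141. 991. 541.] [[-0.898, -0.44, 0.011], [-0.208, 0.404, -0.891], [0.387, -0.802, -0.454]]
top [[568.3, 0.0, 309.0], [0.0, 568.3, 240.3], [0.0, 0.0, 1.0]] [-232.  625. 1150.] [[-0.396, -0.918, 0.003], [-0.724, 0.311, -0.615], [0.564, -0.246, -0.788]]
[126.08060406 509.27012196 226.12614622] [-3.14025493e+00 -1.47372872e-04  2.89881590e+00] 91.83074185252438 18.8
```

View pics/scene0.png

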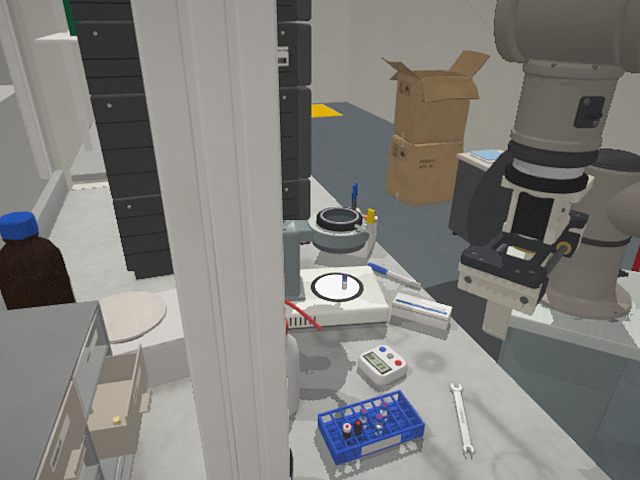

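View pics/top0.png

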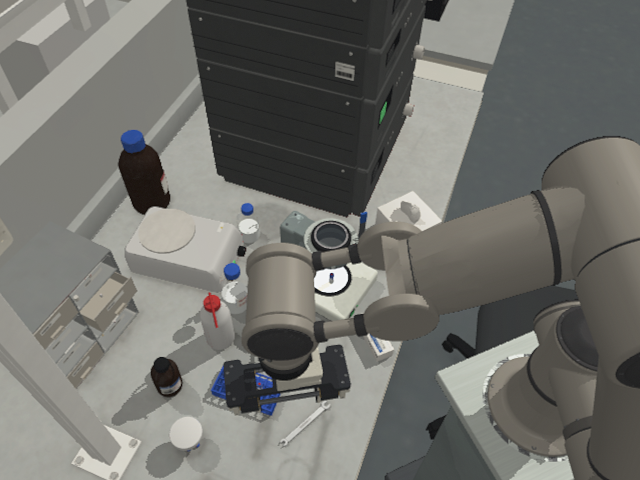

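The scene view shows the viewer's head near (340,220), the blue tab at (353,195) and the yellow tab at (371,215). In the top view the head is at (332,238) and the blue tab at (363,222), while the arm hides the yellow tab.

```bash
cat > h.py <<'E'
from plant import bot
import cv2, numpy as np
def ray(n,u,v):
    m=bot.camera_model(n);R,t=m["R"],np.array(m["t"]).ravel()
    d=R.T@np.linalg.inv(m["camera_matrix"])@[u,v,1.]
    return -R.T@t,d/np.linalg.norm(d)
def onz(n,u,v,z):
    c,d=ray(n,u,v);return (c+d*(z-c[2])/d[2])[:2]
def proj(n,X):
    m=bot.camera_model(n);p=m["camera_matrix"]@(m["R"]@np.array(X)+np.array(m["t"]).ravel());return p[:2]/p[2]
def crop(n,im,x0,y0,x1,y1,k,f):
    cv2.imwrite(f,cv2.resize(im[y0:y1,x0:x1,::-1],None,fx=k,fy=k,interpolation=cv2.INTER_CUBIC))
E
python3 - <<'E'
from h import *
a=cv2.imread("pics/scene0.png")[...,::-1];b=cv2.imread("pics/top0.png")[...,::-1]
A=cv2.resize(a[170:260,290:400],None,fx=7,fy=6.6,interpolation=2)[:297*2]
A=cv2.resize(a[170:260,285:405],(400,300),interpolation=2);B=cv2.resize(b[190:280,280:400],(400,300),interpolation=2)
cv2.imwrite("pics/c1.png",np.vstack([A,B])[...,::-1])
print(onz("top",332,236,200),onz("scene",339,217,200))
for n,im,(x0,y0,x1,y1) in(("scene",a,(285,170,405,260)),("top",b,(330,200,400,260))):
    h=cv2.cvtColor(np.ascontiguousarray(im[y0:y1,x0:x1]),cv2.COLOR_RGB2HSV)
    for nm,lo,hi in(("blue",(105,120,60),(125,255,255)),("yel",(18,120,100),(35,255,255)),("red",(0,150,80),(8,255,255)),("red2",(172,150,80),(180,255,255))):
        k,l,s,c=cv2.connectedComponentsWithStats(cv2.inRange(h,lo,hi))
        for i in range(1,k):
            if s[i,4]>3: print(n,nm,s[i]+[x0,y0,0,0,0],c[i]+[x0,y0])
E
```

```text
[439.39342953 278.70591859] [437.64771375 292.84212381]
scene blue [352 183   5  17  63] [354.20634921 191.28571429]
scene yel [367 208   8  16 105] [370.22857143 215.60952381]
top blue [360 212   7  12  62] [363.01612903 217.03225806]
```

View pics/c1.png

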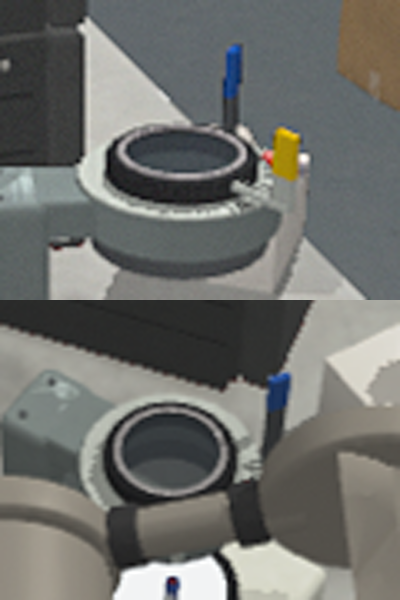

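```bash
python3 - <<'E'
from h import *
C=(onz("top",331,235,200)+onz("scene",339.6,215.9,200))/2
print(onz("top",331,235,200),onz("scene",339.6,215.9,200), "pillar",onz("top",296,213,200))
def tri(p,q):
    c,d=ray(*p);e,f=ray(*q)
    s=np.linalg.lstsq(np.c_[d,-f],e-c,rcond=None)[0];return c+d*s[0],e+f*s[1]
print("blue top",tri(("scene",355,183.5),("top",363.5,212.5)))
print("yel top",onz("scene",371,208.5,236), "blue", onz("scene",355,183.5,236),onz("top",363.5,212.5,236))
E
```

```text
[442.71378615 279.52759304] [438.6710406  287.76569482] pillar [529.43723654 324.53138372]
blue top (array([443.61834547, 203.80564654, 235.74936855]), array([444.94265973, 203.96331649, 236.65795657]))
yel top [371.59943092 308.35871458] blue [443.36931168 204.45306394] [445.43014643 203.66031569]
```

carry_out --gripper 1 --plan '[{"tz": 37}, {"tz": 37}, {"tx": 24, "ty": -34, "rz": 0.05}, {"tx": 24, "ty": -34, "rz": 0.05}, {"tx": 24, "ty": -34, "rz": 0.05}, {"tx": 24, "ty": -34, "rz": 0.05}, {"tx": 24, "ty": -34, "rz": 0.05}, {"tx": 24, "ty": -34, "rz": 0.05}, {"tx": 24, "ty": -34, "rz": 0.05}, {"tx": 24, "ty": -34, "rz": 0.05}, {"tx": 24, "ty": -34, "rz": 0.05}, {}]'

```text
invalid input at $.plan[0]: expected keys tx, ty, tz, rx, ry, rz
```

```bash
python3 - <<'E'
from h import *
a=bot.capture("scene");b=bot.capture("top")
cv2.imwrite("pics/s2.png",a[...,::-1]);cv2.imwrite("pics/t2.png",b[...,::-1])
A=cv2.resize(a[170:245,300:400],(800,600),interpolation=2)
A=cv2.resize(a[175:250,300:400],(400,300),interpolation=2);B=cv2.resize(b[200:275,290:390],(400,300),interpolation=2)
cv2.imwrite("pics/c2.png",np.vstack([A,B])[...,::-1])
E
```

```text
(no output)
```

View pics/c2.png

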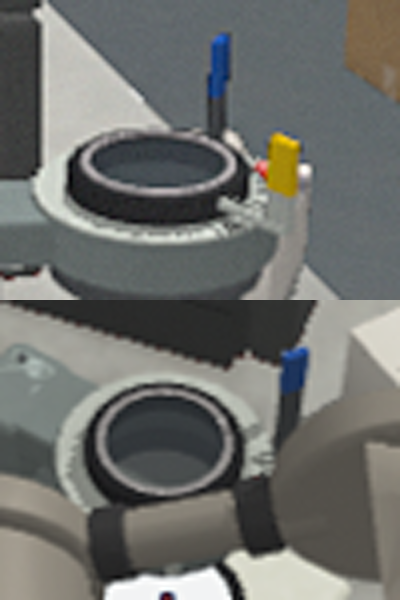

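The move was refused because every row needs all six keys. The crop shows the same view as before: the red rider sits just left of the yellow tab in the scene view, and the arm still covers the top view. I'll send the move again.

carry_out --gripper 1 --plan '[{"tx": 0, "ty": 0, "tz": 37, "rx": 0, "ry": 0, "rz": 0}, {"tx": 0, "ty": 0, "tz": 37, "rx": 0, "ry": 0, "rz": 0}, {"tx": 24, "ty": -34, "tz": 0, "rx": 0, "ry": 0, "rz": 0.05}, {"tx": 24, "ty": -34, "tz": 0, "rx": 0, "ry": 0, "rz": 0.05}, {"tx": 24, "ty": -34, "tz": 0, "rx": 0, "ry": 0, "rz": 0.05}, {"tx": 24, "ty": -34, "tz": 0, "rx": 0, "ry": 0, "rz": 0.05}, {"tx": 24, "ty": -34, "tz": 0, "rx": 0, "ry": 0, "rz": 0.05}, {"tx": 24, "ty": -34, "tz": 0, "rx": 0, "ry": 0, "rz": 0.05}, {"tx": 24, "ty": -34, "tz": 0, "rx": 0, "ry": 0, "rz": 0.05}, {"tx": 24, "ty": -34, "tz": 0, "rx": 0, "ry": 0, "rz": 0.05}, {"tx": 24, "ty": -34, "tz": 0, "rx": 0, "ry": 0, "rz": 0.05}, {"tx": 0, "ty": 0, "tz": 0, "rx": 0, "ry": 0, "rz": 0}]'

```text
time: 1.4
tool_pos: [344.4, 200.3, 300.6]
tcp_rot: [-3.14, 0.0, -2.939]
contact_force: [-0.0, 0.7, 0.4]
grip_width: 1.8
finger_force: 0.0
```

```bash
python3 - <<'E'
from h import *
a=bot.capture("scene");b=bot.capture("top")
cv2.imwrite("pics/s3.png",a[...,::-1]);cv2.imwrite("pics/t3.png",b[...,::-1])
A=cv2.resize(a[175:250,300:400],(400,300),interpolation=2);B=cv2.resize(b[200:275,290:390],(400,300),interpolation=2)
cv2.imwrite("pics/c3.png",np.hstack([np.vstack([A,B]),cv2.resize(b[150:450,200:400],(400,600))])[...,::-1])
print(bot.get_obs()["tool_pos"])
E
```

```text
[342.36409558 203.15120407 300.63184791]
```

View pics/c3.png

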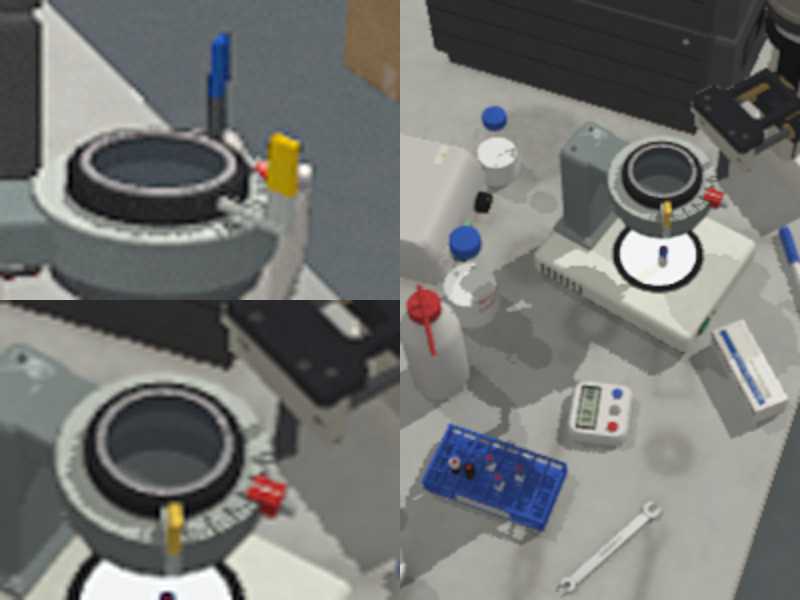

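In the top view the red rider is at about (357,249) and the yellow tab at (333,257). The head's ring centre is at (331,235), and nothing hides them.

```bash
cat > m.py <<'E'
from h import *
def masks(b,box=(290,195,400,290),k=1):
    x0,y0,x1,y1=box;h=cv2.cvtColor(np.ascontiguousarray(b[y0:y1,x0:x1]),cv2.COLOR_RGB2HSV)
    out={}
    for nm,lo,hi in(("blue",(105,120,50),(125,255,255)),("yel",(18,110,80),(35,255,255)),("red",(0,130,60),(8,255,255))):
        m=cv2.inRange(h,lo,hi)
        if nm=="red": m|=cv2.inRange(h,(172,130,60),(180,255,255))
        kk,l,s,c=cv2.connectedComponentsWithStats(m)
        if kk<2: continue
        i=1+s[1:,4].argmax();out[nm]=(s[i]+[x0,y0,0,0,0],c[i]+[x0,y0])
    return out
E
python3 - <<'E'
from m import *
b=cv2.imread("pics/t3.png")[...,::-1]
o=masks(b);print(o)
# pale ring on analyser: low sat bright within black ring -> fit ellipse of outer dark contour
g=cv2.cvtColor(np.ascontiguousarray(b[205:265,300:362]),cv2.COLOR_RGB2GRAY)
g=cv2.resize(g,None,fx=6,fy=6,interpolation=2)
np.set_printoptions(linewidth=250)
print(b[235,305:358].mean(1).astype(int));print(b[212:262,331].mean(1).astype(int))
C=np.array([442,281.])
p=onz("top",*o["red"][1],190);q=onz("top",*o["yel"][1],230)
for nm,v in(("red",p),("yel",q)):
    d=v-C;print(nm,v,np.hypot(*d),np.degrees(np.arctan2(d[1],d[0]))%360)
E
```

```text
{'blue': (array([390, 264,   9,  17,  82]), array([393.95121951, 272.06097561])), 'yel': (array([332, 250,   4,  14,  45]), array([333.28888889, 255.95555556])), 'red': (array([352, 244,   9,  10,  51]), array([356.21568627, 248.31372549]))}
[186 180 180 181 159 104  40  31  42 121 139  87  55  55  54  55  55  55  55  55  54  54  55  55  54  54  53  55  55  55  53  55  55  55  55  55  55  58  60  55  54 123 138  76  31  42  95 158 186 184 184 171 131]
[ 83 146 144 150 155 162 180 184 133  62 135 133  36  46  48  52  61  61  60  60  55  54  55  53  55  64  77  77  77  77  77  77  77  73  90 134 129  32  30  76 145 161 153 139 135 126 114 114 110  95]
red [395.93085318 241.81713851] 60.47861542122888 220.38192332646807
yel [370.64123789 308.7148661 ] 76.55185649186738 158.77444195334166
```

carry_out --plan '[{"tx": 20, "ty": 0, "tz": 0, "rx": 0, "ry": 0, "rz": 0}, {"tx": 20, "ty": 0, "tz": 0, "rx": 0, "ry": 0, "rz": 0}, {"tx": 18, "ty": 0, "tz": -18, "rx": 0, "ry": 0, "rz": 0}, {"tx": 0, "ty": 0, "tz": -30, "rx": 0, "ry": 0, "rz": 0}, {"tx": 0, "ty": 0, "tz": -25, "rx": 0, "ry": 0, "rz": 0}, {"tx": 0, "ty": 0, "tz": -15, "rx": 0, "ry": 0, "rz": 0}, {"tx": 0, "ty": 0, "tz": 0, "rx": 0, "ry": 0, "rz": 0}, {"tx": 0, "ty": 0, "tz": 0, "rx": 0, "ry": 0, "rz": 0}]'

```text
time: 2.3
tool_pos: [399.8, 204.8, 213.2]
tcp_rot: [3.141, 0.0, -2.933]
contact_force: [0.3, 0.4, 0.9]
grip_width: 0.2
finger_force: 0.0
```

carry_out --plan '[{"tx": 8, "ty": -0.5, "tz": 0, "rx": 0, "ry": 0, "rz": 0}, {"tx": 8, "ty": -0.5, "tz": 0, "rx": 0, "ry": 0, "rz": 0}, {"tx": 8, "ty": -0.5, "tz": 0, "rx": 0, "ry": 0, "rz": 0}, {"tx": 6, "ty": 0, "tz": 0, "rx": 0, "ry": 0, "rz": 0}, {"tx": 5, "ty": 0, "tz": 0, "rx": 0, "ry": 0, "rz": 0}, {"tx": 5, "ty": 0, "tz": 0, "rx": 0, "ry": 0, "rz": 0}, {"tx": 5, "ty": 0, "tz": 0, "rx": 0, "ry": 0, "rz": 0}, {"tx": 4, "ty": 0.5, "tz": 0, "rx": 0, "ry": 0, "rz": 0.02}, {"tx": 4, "ty": 0.5, "tz": 0, "rx": 0, "ry": 0, "rz": 0.02}, {"tx": 0, "ty": 0, "tz": 0, "rx": 0, "ry": 0, "rz": 0}]'

```text
time: 3.3
tool_pos: [453.8, 203.1, 212.7]
tcp_rot: [-3.142, 0.0, -2.893]
contact_force: [0.2, 0.4, 1.0]
grip_width: 0.5
finger_force: 0.0
```

```bash
python3 - <<'E'
from m import *
a=bot.capture("scene");b=bot.capture("top")
print(masks(a,(300,150,375,210)),masks(b,(320,190,388,260)).get("blue"))
A=cv2.resize(a[140:260,280:440],(533,400),interpolation=2);B=cv2.resize(b[140:290,280:440],(267,400//1),interpolation=2)
cv2.imwrite("pics/c4.png",np.hstack([A,B])[...,::-1])
E
```

```text
{'blue': (array([341, 182,   3,  16,  32]), array([342.46875, 189.9375 ])), 'yel': (array([367, 160,   2,   4,   6]), array([367.5, 161.5]))} (array([354, 214,   3,   3,   6]), array([355.        , 215.16666667]))
```

View pics/c4.png

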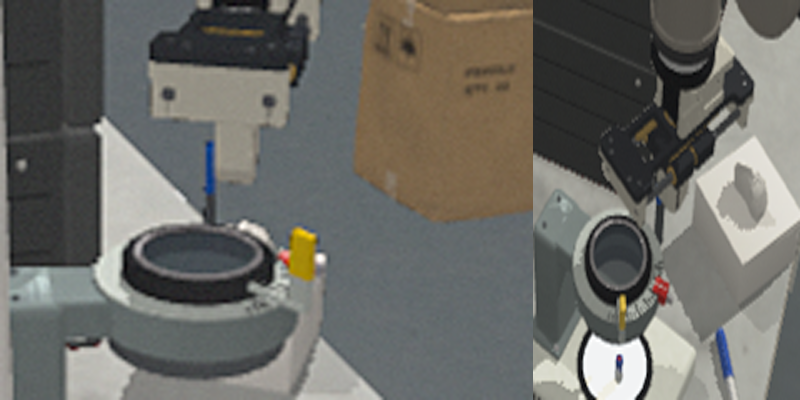

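The blue tab, at scene (342,190), is moving ahead of the closed fingers. I'll keep pushing along the arc.

carry_out --plan '[{"tx": 4, "ty": 0.7, "tz": 0, "rx": 0, "ry": 0, "rz": 0.05}, {"tx": 4, "ty": 0.9, "tz": 0, "rx": 0, "ry": 0, "rz": 0.05}, {"tx": 4, "ty": 1.2, "tz": 0, "rx": 0, "ry": 0, "rz": 0.05}, {"tx": 2, "ty": 0.7, "tz": 0, "rx": 0, "ry": 0, "rz": 0.0}, {"tx": 0, "ty": 0, "tz": 0, "rx": 0, "ry": 0, "rz": 0}]'

```text
time: 3.9
tool_pos: [467.3, 206.7, 212.8]
tcp_rot: [3.141, 0.0, -2.746]
contact_force: [0.6, 0.9, 0.6]
grip_width: 0.3
finger_force: 0.0
```

carry_out --plan '[{"tx": 2, "ty": 0.7, "tz": 0, "rx": 0, "ry": 0, "rz": 0.02}, {"tx": 2, "ty": 0.7, "tz": 0, "rx": 0, "ry": 0, "rz": 0.02}, {"tx": 0, "ty": 0, "tz": 0, "rx": 0, "ry": 0, "rz": 0}]'

```text
time: 4.2
tool_pos: [471.4, 208.2, 212.7]
tcp_rot: [3.141, 0.0, -2.704]
contact_force: [0.7, -0.4, -0.6]
grip_width: 0.3
finger_force: 0.1
```

carry_out --plan '[{"tx": 2, "ty": 0.8, "tz": 0, "rx": 0, "ry": 0, "rz": 0.02}, {"tx": 1, "ty": 0.4, "tz": 0, "rx": 0, "ry": 0, "rz": 0.02}, {"tx": 0, "ty": 0, "tz": 0, "rx": 0, "ry": 0, "rz": 0}]'

```text
time: 4.5
tool_pos: [474.4, 209.3, 212.7]
tcp_rot: [3.142, 0.0, -2.664]
contact_force: [-0.6, 1.0, -0.5]
grip_width: 0.2
finger_force: 0.2
```

carry_out --plan '[{"tx": 1.8, "ty": 0.9, "tz": 0, "rx": 0, "ry": 0, "rz": 0.02}, {"tx": 1, "ty": 0.5, "tz": 0, "rx": 0, "ry": 0, "rz": 0.02}, {"tx": 0, "ty": 0, "tz": 0, "rx": 0, "ry": 0, "rz": 0}]'

```text
time: 4.8
tool_pos: [477.3, 210.7, 212.7]
tcp_rot: [-3.142, 0.0, -2.624]
contact_force: [0.5, -0.8, 0.7]
grip_width: 0.3
finger_force: 0.2
```

carry_out --plan '[{"tx": 1.8, "ty": 0.9, "tz": 0, "rx": 0, "ry": 0, "rz": 0.02}, {"tx": 1, "ty": 0.5, "tz": 0, "rx": 0, "ry": 0, "rz": 0.02}, {"tx": 0, "ty": 0, "tz": 0, "rx": 0, "ry": 0, "rz": 0}]'

```text
time: 5.1
tool_pos: [479.8, 211.9, 212.7]
tcp_rot: [-3.142, -0.0, -2.583]
contact_force: [-1.3, -2.3, 0.1]
grip_width: 0.5
finger_force: 1.0
```

```bash
python3 - <<'E'
from m import *
a=bot.capture("scene");b=bot.capture("top")
o=masks(a,(300,150,360,205)).get("blue");print(o)
p=onz("scene",o[1][0],o[0][1]+.5,236);d=p-[442.5,280.5];print(p,np.hypot(*d),np.degrees(np.arctan2(d[1],d[0]))%360)
cv2.imwrite("pics/t5.png",b[...,::-1])
print(bot.get_obs()["tool_pos"])
E
```

```text
(array([328, 182,   5,  16,  48]), array([329.91666667, 190.125     ]))
[489.67811554 222.36565279] 74.86906511897051 309.06057331075164
[479.75533814 211.9018447  212.71209193]
```

carry_out --plan '[{"tx": 1.6, "ty": 1, "tz": 0, "rx": 0, "ry": 0, "rz": 0.02}, {"tx": 0, "ty": 0, "tz": 0, "rx": 0, "ry": 0, "rz": 0}, {"tx": 0, "ty": 0, "tz": 0, "rx": 0, "ry": 0, "rz": 0}]'

```text
time: 5.5
tool_pos: [480.2, 212.0, 212.7]
tcp_rot: [-3.141, -0.004, -2.564]
contact_force: [-5.9, -5.9, 3.6]
grip_width: 0.6
finger_force: 4.1
```

carry_out --plan '[{"tx": 1.6, "ty": 1, "tz": 0, "rx": 0, "ry": 0, "rz": 0}, {"tx": 0, "ty": 0, "tz": 0, "rx": 0, "ry": 0, "rz": 0}, {"tx": 0, "ty": 0, "tz": 0, "rx": 0, "ry": 0, "rz": 0}]'

```text
time: 5.8
tool_pos: [480.4, 212.0, 212.7]
tcp_rot: [-3.141, -0.007, -2.564]
contact_force: [-10.1, -9.8, 8.3]
grip_width: 0.7
finger_force: 7.5
```

The force climbed to about 14 N with no further movement, so the blue lever is on its end stop. I'll back off and lift.

carry_out --plan '[{"tx": -6, "ty": -4, "tz": 0, "rx": 0, "ry": 0, "rz": 0}, {"tx": -12, "ty": -7, "tz": 0, "rx": 0, "ry": 0, "rz": 0}, {"tx": -5, "ty": -3, "tz": 30, "rx": 0, "ry": 0, "rz": 0}, {"tx": 0, "ty": 0, "tz": 35, "rx": 0, "ry": 0, "rz": 0}, {"tx": 0, "ty": 0, "tz": 25, "rx": 0, "ry": 0, "rz": 0}, {"tx": -35, "ty": 10, "tz": 0, "rx": 0, "ry": 0, "rz": 0}, {"tx": -35, "ty": 10, "tz": 0, "rx": 0, "ry": 0, "rz": 0}, {"tx": -35, "ty": 20, "tz": 0, "rx": 0, "ry": 0, "rz": 0}, {"tx": -10, "ty": 20, "tz": 0, "rx": 0, "ry": 0, "rz": 0}, {"tx": 0, "ty": 0, "tz": 0, "rx": 0, "ry": 0, "rz": 0}]'

```text
time: 6.8
tool_pos: [343.8, 261.9, 303.3]
tcp_rot: [3.141, 0.003, -2.561]
contact_force: [-0.0, -1.1, 0.1]
grip_width: 0.3
finger_force: 0.0
```

```bash
python3 - <<'E'
from m import *
a=bot.capture("scene");b=bot.capture("top")
cv2.imwrite("pics/s6.png",a[...,::-1]);cv2.imwrite("pics/t6.png",b[...,::-1])
o=masks(a,(300,150,360,205)).get("blue");print(o)
p=onz("scene",o[0][0]+o[0][2]/2,o[0][1]+.5,236);d=p-[442.5,280.5];print(p,np.hypot(*d),np.degrees(np.arctan2(d[1],d[0]))%360)
s=bot.get_obs();print(s["tool_pos"],s["tcp_rot"],s["joint_positions"])
E
```

```text
(array([328, 182,   5,  16,  50]), array([329.94, 189.82]))
[488.65348744 221.82504086] 74.6518267196668 308.18844819340126
[345.25408936 260.305102   302.94326444] [-3.14144897e+00  1.28151845e-03 -2.56278149e+00] [ 4.68401115e-01  1.13598996e-01  1.61292620e+00 -1.62242850e-06
  1.41377791e+00 -1.68120603e+00]
```

carry_out --plan '[{"tx": 7, "ty": 13, "tz": 0, "rx": 0, "ry": 0, "rz": 0.12}, {"tx": 7, "ty": 13, "tz": 0, "rx": 0, "ry": 0, "rz": 0.12}, {"tx": 7, "ty": 13, "tz": 0, "rx": 0, "ry": 0, "rz": 0.12}, {"tx": 7, "ty": 13, "tz": 0, "rx": 0, "ry": 0, "rz": 0.12}, {"tx": 7, "ty": 13, "tz": 0, "rx": 0, "ry": 0, "rz": 0.12}, {"tx": 8, "ty": 12, "tz": 0, "rx": 0, "ry": 0, "rz": 0.12}, {"tx": 0, "ty": 0, "tz": 0, "rx": 0, "ry": 0, "rz": 0}, {"tx": 0, "ty": 0, "tz": -30, "rx": 0, "ry": 0, "rz": 0}, {"tx": 0, "ty": 0, "tz": -30, "rx": 0, "ry": 0, "rz": 0}, {"tx": 0, "ty": 0, "tz": -30, "rx": 0, "ry": 0, "rz": 0}, {"tx": 0, "ty": 0, "tz": 0, "rx": 0, "ry": 0, "rz": 0}, {"tx": 0, "ty": 0, "tz": 0, "rx": 0, "ry": 0, "rz": 0}]'

```text
time: 8.1
tool_pos: [388.5, 336.5, 213.3]
tcp_rot: [3.141, -0.0, -1.847]
contact_force: [-0.1, 0.0, 0.6]
grip_width: 0.2
finger_force: 0.0
```

carry_out --plan '[{"tx": -4.5, "ty": -6, "tz": 0, "rx": 0, "ry": 0, "rz": 0}, {"tx": -4.5, "ty": -6, "tz": 0, "rx": 0, "ry": 0, "rz": 0}, {"tx": -3.4, "ty": -5.8, "tz": 0, "rx": 0, "ry": 0, "rz": 0}, {"tx": -3.4, "ty": -5.8, "tz": 0, "rx": 0, "ry": 0, "rz": 0.02}, {"tx": -2.3, "ty": -6.3, "tz": 0, "rx": 0, "ry": 0, "rz": 0.04}, {"tx": -2.3, "ty": -6.3, "tz": 0, "rx": 0, "ry": 0, "rz": 0.04}, {"tx": -1.2, "ty": -6.6, "tz": 0, "rx": 0, "ry": 0, "rz": 0.04}, {"tx": -1.1, "ty": -6.6, "tz": 0, "rx": 0, "ry": 0, "rz": 0.04}, {"tx": 0, "ty": 0, "tz": 0, "rx": 0, "ry": 0, "rz": 0}]'

```text
time: 9.0
tool_pos: [365.1, 287.0, 213.2]
tcp_rot: [-3.141, 0.0, -1.664]
contact_force: [-0.8, 0.4, 0.1]
grip_width: 0.5
finger_force: 0.0
```

carry_out --plan '[{"tx": 0, "ty": -6.7, "tz": 0, "rx": 0, "ry": 0, "rz": 0.05}, {"tx": 0, "ty": -6.7, "tz": 0, "rx": 0, "ry": 0, "rz": 0.05}, {"tx": 1.2, "ty": -6.6, "tz": 0, "rx": 0, "ry": 0, "rz": 0.05}, {"tx": 1.2, "ty": -6.6, "tz": 0, "rx": 0, "ry": 0, "rz": 0.05}, {"tx": 1, "ty": -3, "tz": 0, "rx": 0, "ry": 0, "rz": 0.05}, {"tx": 0, "ty": 0, "tz": 0, "rx": 0, "ry": 0, "rz": 0}]'

```text
time: 9.6
tool_pos: [368.8, 257.9, 213.0]
tcp_rot: [-3.141, 0.0, -1.415]
contact_force: [-0.2, 0.8, 0.2]
grip_width: 0.4
finger_force: 0.2
```

```bash
python3 - <<'E'
from m import *
a=bot.capture("scene");b=bot.capture("top")
cv2.imwrite("pics/s7.png",a[...,::-1]);cv2.imwrite("pics/t7.png",b[...,::-1])
A=cv2.resize(a[150:250,300:400],(400,400),interpolation=2);B=cv2.resize(b[190:290,290:390],(400,400),interpolation=2)
cv2.imwrite("pics/c7.png",np.hstack([A,B])[...,::-1])
E
```

```text
(no output)
```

View pics/c7.png

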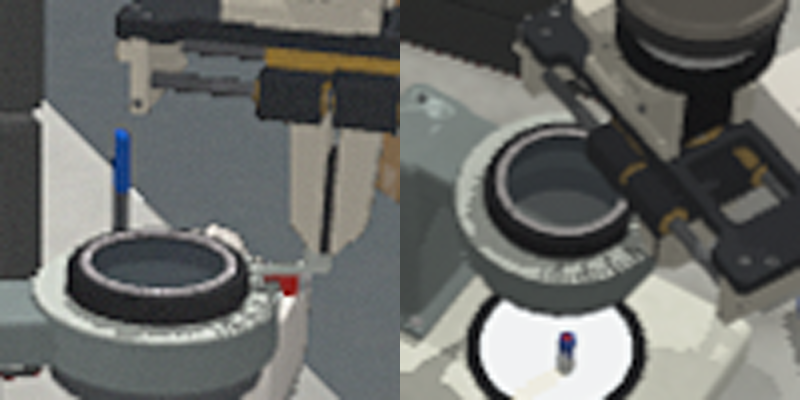

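The analyser bar is now just short of the red rider. I'll back off and move clear for a measured view.

carry_out --plan '[{"tx": -1, "ty": 8, "tz": 0, "rx": 0, "ry": 0, "rz": 0}, {"tx": -1, "ty": 8, "tz": 0, "rx": 0, "ry": 0, "rz": 0}, {"tx": 0, "ty": 0, "tz": 30, "rx": 0, "ry": 0, "rz": 0}, {"tx": 0, "ty": 0, "tz": 35, "rx": 0, "ry": 0, "rz": 0}, {"tx": 0, "ty": -10, "tz": 20, "rx": 0, "ry": 0, "rz": 0}, {"tx": 0, "ty": -35, "tz": 0, "rx": 0, "ry": 0, "rz": 0}, {"tx": -3, "ty": -35, "tz": 0, "rx": 0, "ry": 0, "rz": 0}, {"tx": -3, "ty": -35, "tz": 0, "rx": 0, "ry": 0, "rz": 0}, {"tx": 0, "ty": -25, "tz": 0, "rx": 0, "ry": 0, "rz": 0}, {"tx": 0, "ty": 0, "tz": 0, "rx": 0, "ry": 0, "rz": 0}]'

```text
time: 10.7
tool_pos: [359.1, 140.9, 297.8]
tcp_rot: [-3.141, -0.009, -1.426]
contact_force: [-0.0, -0.3, -0.0]
grip_width: 0.7
finger_force: 0.0
```

```bash
python3 - <<'E'
from m import *
a=bot.capture("scene");b=bot.capture("top")
cv2.imwrite("pics/s8.png",a[...,::-1]);cv2.imwrite("pics/t8.png",b[...,::-1])
A=cv2.resize(a[190:240,340:400],(400,333),interpolation=2);B=cv2.resize(b[225:275,325:385],(400,333),interpolation=2)
cv2.imwrite("pics/c8.png",np.hstack([A,B])[...,::-1])
o=masks(b,(300,200,385,275));print(o)
print(bot.get_obs()["tool_pos"])
E
```

```text
{'blue': (array([345, 200,   5,  12,  46]), array([346.93478261, 204.93478261])), 'yel': (array([359, 239,   8,  11,  61]), array([362.31147541, 243.6557377 ])), 'red': (array([353, 244,   6,   4,  12]), array([355.91666667, 245.        ]))}
[359.44238859 142.4568832  297.81538358]
```

View pics/c8.png

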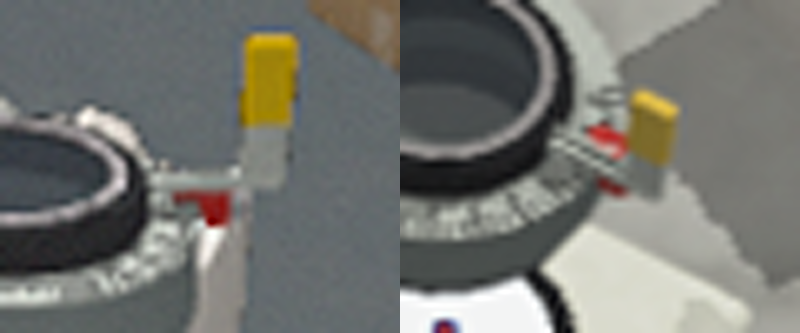

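The bar already stands over the rider: in the top crop red shows on both sides of it, at (607,140) and (612,185). I'll unwrap both pictures about the axis at the bar and rider heights to get the angle difference.

```bash
cat > pol.py <<'E'
from h import *
C=np.array([442.5,280.5])
def pol(n,im,z,a0=200,a1=240,r0=46,r1=80):
    A,R=np.meshgrid(np.radians(np.arange(a0,a1,.1)),np.arange(r0,r1,.25))
    m=bot.camera_model(n);X=np.stack([C[0]+R*np.cos(A),C[1]+R*np.sin(A),z+0*A],-1)@m["R"].T+np.array(m["t"]).ravel()
    p=X@m["camera_matrix"].T;p=(p[...,:2]/p[...,2:]).astype(np.float32)
    return cv2.remap(np.ascontiguousarray(im),p[...,0],p[...,1],cv2.INTER_CUBIC)
E
python3 - <<'E'
from pol import *
t3=cv2.imread("pics/t3.png");t8=cv2.imread("pics/t8.png");s8=cv2.imread("pics/s8.png")
P=[pol("top",t3,191),pol("top",t8,197),pol("scene",s8,197),pol("top",t8,191)]
for p in P:
    for i in range(0,400,50): p[:4,i:i+2]=(0,255,0)
cv2.imwrite("pics/c9.png",cv2.resize(np.vstack([np.hstack(P[:2]),np.hstack(P[2:])]),(800,540)))
for nm,p,r in(("rider",P[0],(54,66)),("bar top",P[1],(54,66)),("bar scene",P[2],(54,66))):
    s=p[(r[0]-46)*4:(r[1]-46)*4].astype(int).mean(0)
    print(nm);print([f"{200+i/10:.0f}:{s[i:i+10].mean(0).astype(int).tolist()}" for i in range(50,350,10)])
E
```

```text
rider
['205:[109, 114, 110]', '206:[101, 106, 104]', '207:[99, 104, 105]', '208:[98, 103, 110]', '209:[92, 97, 111]', '210:[78, 82, 103]', '211:[59, 62, 94]', '212:[43, 47, 94]', '213:[35, 38, 108]', '214:[33, 36, 132]', '215:[36, 39, 156]', '216:[39, 42, 172]', '217:[38, 41, 177]', '218:[36, 39, 178]', '219:[48, 51, 179]', '220:[78, 83, 184]', '221:[109, 116, 190]', '222:[118, 125, 192]', '223:[102, 109, 187]', '224:[75, 80, 182]', '225:[52, 56, 180]', '226:[41, 45, 180]', '227:[51, 55, 180]', '228:[77, 82, 176]', '229:[105, 111, 168]', '230:[123, 130, 158]', '231:[131, 138, 148]', '232:[135, 141, 141]', '233:[136, 143, 139]', '234:[136, 143, 140]']
bar top
['205:[78, 82, 87]', '206:[77, 81, 89]', '207:[81, 85, 92]', '208:[96, 100, 103]', '209:[121, 127, 125]', '210:[143, 151, 147]', '211:[144, 152, 147]', '212:[123, 130, 123]', '213:[104, 110, 102]', '214:[105, 112, 110]', '215:[120, 128, 141]', '216:[134, 142, 172]', '217:[136, 144, 189]', '218:[123, 130, 191]', '219:[98, 104, 186]', '220:[70, 78, 178]', '221:[50, 61, 174]', '222:[42, 57, 173]', '223:[49, 66, 170]', '224:[66, 84, 
[... 213 characters left out ...]
234:[100, 124, 129]']
bar scene
['205:[143, 149, 144]', '206:[138, 143, 140]', '207:[132, 137, 134]', '208:[126, 130, 127]', '209:[119, 122, 119]', '210:[113, 114, 110]', '211:[108, 108, 104]', '212:[106, 105, 100]', '213:[105, 103, 97]', '214:[105, 102, 95]', '215:[104, 101, 94]', '216:[105, 101, 94]', '217:[106, 102, 95]', '218:[107, 103, 97]', '219:[107, 104, 97]', '220:[107, 105, 98]', '221:[107, 105, 98]', '222:[107, 105, 98]', '223:[108, 106, 99]', '224:[108, 106, 99]', '225:[109, 106, 99]', '226:[108, 106, 99]', '227:[108, 106, 98]', '228:[108, 106, 98]', '229:[108, 105, 98]', '230:[108, 105, 98]', '231:[108, 105, 97]', '232:[108, 105, 97]', '233:[108, 105, 97]', '234:[107, 104, 97]']
```

View pics/c9.png

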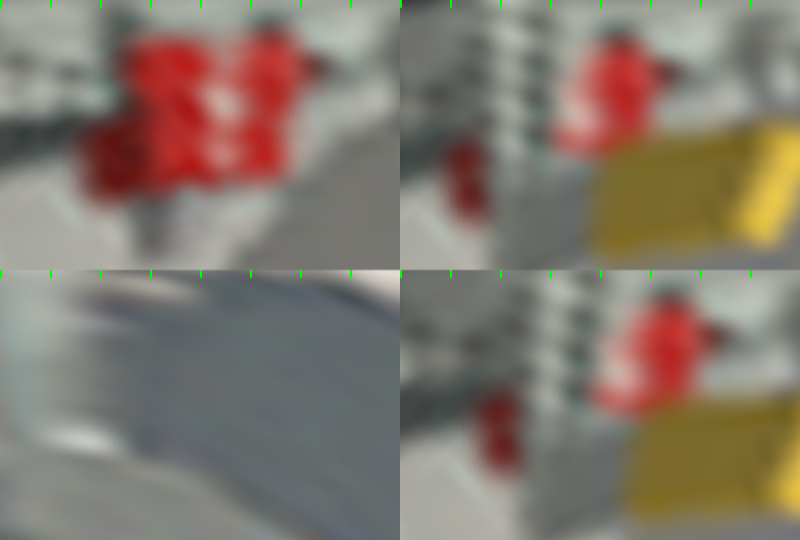

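```bash
python3 - <<'E'
from m import *
from pol import pol,C
def ang(p): d=p-C; return np.round([np.hypot(*d),np.degrees(np.arctan2(d[1],d[0]))%360],1)
for k in("3","8"):
    for n,f in(("scene","s"),("top","t")):
        im=cv2.imread(f"pics/{f}{k}.png")[...,::-1]
        o=masks(im,(320,195,385,275))["yel"]; x,y,w,h,A=o[0]
        print(k,n,o, "topedge",ang(onz(n,x+w/2,y+.5 if n=="scene" else y+1,236)),"centroid z227",ang(onz(n,*o[1],227)))
for k,a0 in(("3",145),("8",200)):
    p=pol("top",cv2.imread(f"pics/t{k}.png"),197,a0,a0+25)
    for r in((50,54),(54,58),(58,62),(62,66)):
        s=p[(r[0]-46)*4:(r[1]-46)*4,:,1].astype(int).mean(0);print(k,r,[int(s[i:i+10].mean()) for i in range(0,250,10)])
E
```

```text
3 scene (array([366, 208,   9,  16, 108]), array([370.25925926, 215.67592593])) topedge [ 75.6 158.1] centroid z227 [ 83.  152.9]
3 top (array([332, 250,   4,  14,  45]), array([333.28888889, 255.95555556])) topedge [ 69.3 160. ] centroid z227 [ 75.  158.7]
8 scene (array([376, 195,   9,  14, 108]), array([379.93518519, 201.5       ])) topedge [ 75.6 210.2] centroid z227 [ 74.1 204.7]
8 top (array([359, 239,   8,  11,  61]), array([362.31147541, 243.6557377 ])) topedge [ 76. 214.] centroid z227 [ 76.7 212.1]
3 (50, 54) [125, 126, 126, 126, 121, 109, 100, 103, 115, 128, 137, 142, 139, 137, 145, 157, 169, 177, 174, 162, 148, 132, 121, 122, 137]
3 (54, 58) [152, 161, 163, 151, 131, 112, 103, 99, 101, 110, 123, 127, 115, 102, 101, 105, 108, 111, 108, 103, 102, 109, 126, 146, 160]
3 (58, 62) [162, 171, 162, 140, 115, 98, 98, 99, 95, 99, 112, 117, 109, 102, 103, 105, 107, 118, 133, 137, 126, 121, 131, 145, 151]
3 (62, 66) [131, 140, 137, 125, 112, 103, 99, 98, 97, 100, 107, 110, 106, 104, 105, 108, 110, 116, 120, 120, 116, 113, 111, 114, 116]
8 (50, 54) [112, 112, 114, 116, 117, 113, 106, 103, 115, 140, 163, 166, 147, 128, 127, 143, 160, 165, 154, 129, 98, 73, 70, 90, 121]
8 (54, 58) [110, 111, 105, 98, 96, 94, 92, 94, 107, 131, 151, 149, 127, 110, 114, 135, 150, 148, 127, 96, 68, 49, 45, 56, 69]
8 (58, 62) [116, 112, 99, 89, 89, 93, 95, 97, 106, 129, 153, 155, 131, 110, 113, 135, 158, 165, 150, 119, 85, 58, 46, 54, 84]
8 (62, 66) [83, 82, 77, 71, 66, 59, 56, 65, 88, 121, 150, 154, 131, 110, 108, 113, 116, 120, 114, 97, 81, 76, 79, 87, 99]
```

The rider's white line is at about 222.3° and the bar's centre line at about 214.0°, so about 8.3° or 11 mm is left at the tab. I'll go back behind the tab and push most of that slowly.

carry_out --plan '[{"tx": 2, "ty": 30, "tz": 0, "rx": 0, "ry": 0, "rz": 0}, {"tx": 2, "ty": 35, "tz": 0, "rx": 0, "ry": 0, "rz": 0}, {"tx": 2, "ty": 35, "tz": 0, "rx": 0, "ry": 0, "rz": 0}, {"tx": 2, "ty": 25, "tz": 0, "rx": 0, "ry": 0, "rz": 0}, {"tx": 0, "ty": 7, "tz": 0, "rx": 0, "ry": 0, "rz": 0}, {"tx": 0, "ty": 0, "tz": 0, "rx": 0, "ry": 0, "rz": 0}, {"tx": 0, "ty": 0, "tz": -30, "rx": 0, "ry": 0, "rz": 0}, {"tx": 0, "ty": 0, "tz": -30, "rx": 0, "ry": 0, "rz": 0}, {"tx": 0, "ty": 0, "tz": -25, "rx": 0, "ry": 0, "rz": 0}, {"tx": 0, "ty": 0, "tz": 0, "rx": 0, "ry": 0, "rz": 0}, {"tx": 0, "ty": 0, "tz": 0, "rx": 0, "ry": 0, "rz": 0}]'

```text
time: 11.9
tool_pos: [367.5, 273.4, 213.3]
tcp_rot: [-3.141, -0.008, -1.423]
contact_force: [0.4, 0.7, 1.2]
grip_width: 0.4
finger_force: 0.0
```

carry_out --plan '[{"tx": 0.5, "ty": -5, "tz": 0, "rx": 0, "ry": 0, "rz": 0}, {"tx": 0.5, "ty": -5, "tz": 0, "rx": 0, "ry": 0, "rz": 0}, {"tx": 0.5, "ty": -3, "tz": 0, "rx": 0, "ry": 0, "rz": 0}, {"tx": 0.5, "ty": -2.5, "tz": 0, "rx": 0, "ry": 0, "rz": 0}, {"tx": 0.6, "ty": -2.2, "tz": 0, "rx": 0, "ry": 0, "rz": 0}, {"tx": 0.5, "ty": -2, "tz": 0, "rx": 0, "ry": 0, "rz": 0}, {"tx": 0.5, "ty": -2, "tz": 0, "rx": 0, "ry": 0, "rz": 0}, {"tx": 0, "ty": 0, "tz": 0, "rx": 0, "ry": 0, "rz": 0}, {"tx": 0, "ty": 0, "tz": 0, "rx": 0, "ry": 0, "rz": 0}]'

```text
time: 12.8
tool_pos: [370.8, 252.0, 212.6]
tcp_rot: [3.141, -0.008, -1.423]
contact_force: [0.8, 1.0, -0.2]
grip_width: 0.9
finger_force: 0.5
```

carry_out --plan '[{"tx": -1, "ty": 5, "tz": 0, "rx": 0, "ry": 0, "rz": 0}, {"tx": -2, "ty": 10, "tz": 0, "rx": 0, "ry": 0, "rz": 0}, {"tx": 0, "ty": 5, "tz": 10, "rx": 0, "ry": 0, "rz": 0}, {"tx": 0, "ty": 0, "tz": 35, "rx": 0, "ry": 0, "rz": 0}, {"tx": 0, "ty": 0, "tz": 35, "rx": 0, "ry": 0, "rz": 0}, {"tx": 0, "ty": -30, "tz": 5, "rx": 0, "ry": 0, "rz": 0}, {"tx": -2, "ty": -35, "tz": 0, "rx": 0, "ry": 0, "rz": 0}, {"tx": -3, "ty": -35, "tz": 0, "rx": 0, "ry": 0, "rz": 0}, {"tx": -3, "ty": -30, "tz": 0, "rx": 0, "ry": 0, "rz": 0}, {"tx": 0, "ty": 0, "tz": 0, "rx": 0, "ry": 0, "rz": 0}, {"tx": 0, "ty": 0, "tz": 0, "rx": 0, "ry": 0, "rz": 0}]'

```text
time: 13.9
tool_pos: [360.1, 142.2, 298.4]
tcp_rot: [-3.14, -0.008, -1.423]
contact_force: [0.9, 0.6, -0.3]
grip_width: 0.7
finger_force: 0.0
```

```bash
cat > chk.py <<'E'
from m import *
from pol import pol,C
import sys
k=sys.argv[1]
def ang(p): d=p-C; return np.round([np.hypot(*d),np.degrees(np.arctan2(d[1],d[0]))%360],1)
b=np.mean([bot.capture("top").astype(float) for _ in range(4)],0).astype(np.uint8);a=bot.capture("scene")
cv2.imwrite(f"pics/t{k}.png",b[...,::-1]);cv2.imwrite(f"pics/s{k}.png",a[...,::-1])
for n,im in(("scene",a),("top",b)):
    o=masks(im,(320,195,385,275));y=o["yel"];print(n,y,ang(onz(n,*y[1],227)),"red",o.get("red"))
p=pol("top",b,197,205,235)
for r in((50,54),(54,58),(58,62),(62,66)):
    s=p[(r[0]-46)*4:(r[1]-46)*4].astype(int).mean(0);print(r,[f"{205+i//10}:{int(s[i:i+10,1].mean())}/{int((s[i:i+10,0]-s[i:i+10,1]).mean())}" for i in range(0,300,10)])
print(bot.get_obs()["tool_pos"],bot.get_obs()["time"])
E
python3 chk.py 10
```

```text
scene (array([375, 195,   9,  13,  93]), array([378.79569892, 200.65591398])) [ 72.5 207.9] red (array([366, 218,   8,   6,  30]), array([370.53333333, 219.83333333]))
top (array([361, 236,   7,  11,  64]), array([363.765625, 241.140625])) [ 76.1 217.6] red (array([352, 248,   8,   6,  18]), array([355.83333333, 250.77777778]))
(50, 54) ['205:88/-3', '206:73/-3', '207:64/0', '208:65/4', '209:75/11', '210:88/14', '211:99/11', '212:108/4', '213:121/-2', '214:141/-5', '215:161/-6', '216:168/-7', '217:157/-7', '218:141/-8', '219:137/-6', '220:143/0', '221:147/13', '222:147/26', '223:146/30', '224:149/25', '225:154/13', '226:159/4', '227:167/0', '228:177/-4', '229:184/-7', '230:180/-8', '231:165/-5', '232:146/-4', '233:125/-3', '234:110/-3']
(54, 58) ['205:104/-4', '206:88/3', '207:68/22', '208:50/48', '209:36/72', '210:31/81', '211:41/68', '212:63/42', '213:89/18', '214:120/2', '215:148/-6', '216:158/-8', '217:147/-9', '218:129/-8', '219:123/-2', '220:125/15', '221:120/45', '222:105/79', '223:91/98', '224:81/96', '225:76/75', '226:80/45', '227:97/18', '228:119/1', '229:136/-5', '230:145/
[... 238 characters left out ...]
/-8', '218:125/-13', '219:119/-15', '220:121/2', '221:113/40', '222:95/79', '223:87/93', '224:98/76', '225:121/43', '226:143/15', '227:156/1', '228:163/-4', '229:167/-5', '230:169/-3', '231:170/-2', '232:168/-2', '233:160/-1', '234:144/-1']
(62, 66) ['205:67/16', '206:62/29', '207:50/43', '208:37/58', '209:29/74', '210:27/86', '211:34/83', '212:52/61', '213:78/29', '214:111/4', '215:149/-5', '216:172/-7', '217:165/-8', '218:141/-10', '219:131/-8', '220:132/10', '221:123/45', '222:105/76', '223:101/81', '224:115/61', '225:137/34', '226:153/15', '227:160/2', '228:152/0', '229:138/1', '230:127/3', '231:121/5', '232:115/6', '233:111/7', '234:109/8']
[359.88171735 142.84362504 297.64090812] 14.15
```

```bash
python3 - <<'E'
from pol import *
def ang(p): d=p-C; return np.round([np.hypot(*d),np.degrees(np.arctan2(d[1],d[0]))%360],2)
np.set_printoptions(linewidth=200)
for k in("3","8","10"):
    im=cv2.imread(f"pics/t{k}.png").astype(float)
    sub=im[232:262,325:375];R,G,B=sub[...,2],sub[...,1],sub[...,0]
    w=np.clip((G-B-90)/60,0,1); ys,xs=np.mgrid[232:262,325:375]
    print(k,w.sum(),ang(onz("top",(w*xs).sum()/w.sum(),(w*ys).sum()/w.sum(),236)))
    if k=="10":
        print((G-B)[2:20,32:48].astype(int))
        print("R",R[8:24,18:44].astype(int)); print("G",G[8:24,18:44].astype(int))
X=lambda a,r,z:[C[0]+r*np.cos(np.radians(a)),C[1]+r*np.sin(np.radians(a)),z]
for a,r,z in((222.4,52,191),(222.4,66,191),(222.4,52,197),(222.4,66,197),(219.4,52,197),(219.4,66,197),(222.4,76,236),(219.4,76,236)): print(a,r,z,proj("top",X(a,r,z)).round(1)-[325+18,240])
E
```

```text
3 3.333333333333333 [ 75.4  158.77]
8 3.1833333333333336 [ 76.03 213.76]
10 3.066666666666667 [ 75.49 219.06]
[[  8   7   6   5   4   4   3   4   4   4   5   6   5   5   5   6]
 [  7   6   6   4   5   9  10   5   2   4   5   6   5   4   5   5]
 [  9   5   4   2  32  60  58  42  17   5   2   4   4   5   5   5]
 [  9   6   4   5  77 122 118 114  83  43  18   6   3   4   5   5]
 [  7   5   4  11  43  79  94 108 116 114  82  26   2   5   4   5]
 [  9   6   5  18  49  62  65  72  88 107 101  41   2   4   5   5]
 [  5   6   2  21  58  63  61  60  62  71  68  25   1   4   5   4]
 [  9   8   3  20  58  62  62  62  62  63  52  22   3   4   5   4]
 [  8   8   5  20  60  62  62  62  62  65  51  21   3   5   5   5]
 [  7   8   6  19  66  63  62  62  62  65  41  14   3   4   4   5]
 [  5   7   6  18  65  64  63  62  62  67  39  11   4   4   5   4]
 [  6   7   6  19  43  54  63  64  64  69  29   2   3   5   4   5]
 [  9   8   5   3   6  21  41  48  56  56  23   2   4   5   5   5]
 [  5   8   9   6   4   3   2   7  28  27   9   4   4   5   5   5]
 [  9  11   8   7   5   5   4   4   4   5   4   3   
[... 3144 characters left out ...]
 105 113 123  86  32  27  29  27  50  91 106 107 112 109 110 117 117 118]
 [148 173 144  96 118 139 117 151 175 128  76  60  32  25  26  23  62  89  90  96 121 126 138 147 135 127]
 [171 173 169 145 101 133 166 155 159 131  72  68  69  60  33  43 100 124 111 106 139 162 169 180 179 159]
 [178 182 170 165 167 125 136 171 124  69  71  89 129 130 103 114 155 180 170 152 161 178 178 178 178 178]
 [167 143 162 163 153 155 114  94  70  72  75 117 160 175 176 177 176 175 176 176 174 174 175 177 176 178]]
222.4 52 191 [10.   5.8]
222.4 66 191 [16.2  7.9]
222.4 52 197 [10.2  4. ]
222.4 66 197 [16.4  6.2]
219.4 52 197 [9.7 4.9]
219.4 66 197 [15.7  7.4]
222.4 76 236 [22.3 -3.7]
219.4 76 236 [21.6 -2.4]
```

The bar's line is now at about 219.3° and the rider at about 222.5°, leaving some 3.1° or 4.2 mm. I'll repeat the approach and go that much further.

carry_out --plan '[{"tx": 2, "ty": 30, "tz": 0, "rx": 0, "ry": 0, "rz": 0}, {"tx": 2, "ty": 35, "tz": 0, "rx": 0, "ry": 0, "rz": 0}, {"tx": 2, "ty": 35, "tz": 0, "rx": 0, "ry": 0, "rz": 0}, {"tx": 2, "ty": 25, "tz": 0, "rx": 0, "ry": 0, "rz": 0}, {"tx": 0, "ty": 5, "tz": 0, "rx": 0, "ry": 0, "rz": 0}, {"tx": 0, "ty": 0, "tz": 0, "rx": 0, "ry": 0, "rz": 0}, {"tx": 0, "ty": 0, "tz": -30, "rx": 0, "ry": 0, "rz": 0}, {"tx": 0, "ty": 0, "tz": -30, "rx": 0, "ry": 0, "rz": 0}, {"tx": 0, "ty": 0, "tz": -25, "rx": 0, "ry": 0, "rz": 0}, {"tx": 0, "ty": 0, "tz": 0, "rx": 0, "ry": 0, "rz": 0}, {"tx": 0, "ty": 0, "tz": 0, "rx": 0, "ry": 0, "rz": 0}]'

```text
time: 15.25
tool_pos: [368.2, 271.4, 213.4]
tcp_rot: [-3.141, -0.008, -1.424]
contact_force: [0.3, 0.5, 1.3]
grip_width: 0.4
finger_force: 0.0
```

carry_out --plan '[{"tx": 0.5, "ty": -5, "tz": 0, "rx": 0, "ry": 0, "rz": 0}, {"tx": 0.5, "ty": -5, "tz": 0, "rx": 0, "ry": 0, "rz": 0}, {"tx": 0.5, "ty": -4, "tz": 0, "rx": 0, "ry": 0, "rz": 0}, {"tx": 0.6, "ty": -2.6, "tz": 0, "rx": 0, "ry": 0, "rz": 0}, {"tx": 0.6, "ty": -2, "tz": 0, "rx": 0, "ry": 0, "rz": 0}, {"tx": 0.6, "ty": -1.5, "tz": 0, "rx": 0, "ry": 0, "rz": 0}, {"tx": 0.5, "ty": -1.5, "tz": 0, "rx": 0, "ry": 0, "rz": 0}, {"tx": 0.5, "ty": -1.5, "tz": 0, "rx": 0, "ry": 0, "rz": 0}, {"tx": 0, "ty": 0, "tz": 0, "rx": 0, "ry": 0, "rz": 0}, {"tx": 0, "ty": 0, "tz": 0, "rx": 0, "ry": 0, "rz": 0}]'

```text
time: 16.25
tool_pos: [372.4, 249.1, 212.8]
tcp_rot: [-3.141, -0.008, -1.423]
contact_force: [1.7, 2.3, -0.4]
grip_width: 0.5
finger_force: 0.9
```

carry_out --plan '[{"tx": -1, "ty": 5, "tz": 0, "rx": 0, "ry": 0, "rz": 0}, {"tx": -2, "ty": 10, "tz": 0, "rx": 0, "ry": 0, "rz": 0}, {"tx": -1, "ty": 7, "tz": 10, "rx": 0, "ry": 0, "rz": 0}, {"tx": 0, "ty": 0, "tz": 35, "rx": 0, "ry": 0, "rz": 0}, {"tx": 0, "ty": 0, "tz": 35, "rx": 0, "ry": 0, "rz": 0}, {"tx": 0, "ty": -30, "tz": 5, "rx": 0, "ry": 0, "rz": 0}, {"tx": -2, "ty": -35, "tz": 0, "rx": 0, "ry": 0, "rz": 0}, {"tx": -3, "ty": -35, "tz": 0, "rx": 0, "ry": 0, "rz": 0}, {"tx": -3, "ty": -30, "tz": 0, "rx": 0, "ry": 0, "rz": 0}, {"tx": 0, "ty": 0, "tz": 0, "rx": 0, "ry": 0, "rz": 0}, {"tx": 0, "ty": 0, "tz": 0, "rx": 0, "ry": 0, "rz": 0}]'

```text
time: 17.35
tool_pos: [360.2, 141.6, 298.4]
tcp_rot: [-3.14, -0.008, -1.424]
contact_force: [-0.4, 0.0, -0.4]
grip_width: 0.5
finger_force: 0.0
```

```bash
python3 chk.py 11; python3 - <<'E'
from pol import *
def ang(p): d=p-C; return np.round([np.hypot(*d),np.degrees(np.arctan2(d[1],d[0]))%360],2)
im=cv2.imread("pics/t11.png").astype(float);sub=im[228:262,325:375];G,B=sub[...,1],sub[...,0]
w=np.clip((G-B-90)/60,0,1); ys,xs=np.mgrid[228:262,325:375]
print(ang(onz("top",(w*xs).sum()/w.sum(),(w*ys).sum()/w.sum(),236)))
A=cv2.resize(im[225:265,330:380],(640,512),interpolation=2);cv2.imwrite("pics/c11.png",A)
E
```

```text
scene (array([375, 195,   8,  12,  85]), array([378.11764706, 200.11764706])) [ 71.7 210. ] red (array([365, 217,   9,   7,  34]), array([370.41176471, 219.52941176]))
top (array([361, 235,   8,  11,  61]), array([364.55737705, 239.96721311])) [ 76.2 220.3] red (array([352, 248,   8,   6,  26]), array([355.84615385, 250.19230769]))
(50, 54) ['205:100/-5', '206:79/-4', '207:66/-1', '208:65/6', '209:71/15', '210:79/21', '211:84/22', '212:87/21', '213:89/18', '214:92/13', '215:101/5', '216:119/-1', '217:143/-4', '218:161/-5', '219:165/-5', '220:153/-4', '221:139/-3', '222:139/-3', '223:149/-4', '224:160/-4', '225:164/-4', '226:167/-3', '227:171/-3', '228:179/-4', '229:182/-5', '230:178/-5', '231:165/-5', '232:146/-4', '233:126/-3', '234:110/-2']
(54, 58) ['205:110/-5', '206:88/2', '207:67/21', '208:50/47', '209:38/73', '210:31/89', '211:29/93', '212:32/88', '213:40/75', '214:56/52', '215:78/25', '216:103/5', '217:131/-3', '218:152/-7', '219:151/-7', '220:132/-6', '221:114/-4', '222:116/1', '223:130/8', '224:134/14', '225:123/14', '226:111/9', '227:113/4', '228:124/0', '229:135/-3', '230
[... 372 characters left out ...]
, '227:162/-2', '228:162/-2', '229:164/-1', '230:167/-1', '231:169/-1', '232:168/-1', '233:160/-1', '234:144/-1']
(62, 66) ['205:70/16', '206:61/29', '207:49/43', '208:38/56', '209:33/67', '210:32/79', '211:33/90', '212:31/98', '213:29/98', '214:35/81', '215:54/50', '216:82/18', '217:117/-1', '218:149/-7', '219:161/-7', '220:141/-6', '221:114/-5', '222:115/-3', '223:135/0', '224:153/7', '225:160/10', '226:163/7', '227:161/2', '228:150/0', '229:137/0', '230:128/0', '231:123/1', '232:118/2', '233:113/2', '234:111/3']
[360.07005856 142.26875976 297.64532405] 17.6
[ 76.41 221.88][ WARN:0@0.025] global loadsave.cpp:1063 imwrite_ Unsupported depth image for selected encoder is fallbacked to CV_8U.
```

View pics/c11.png

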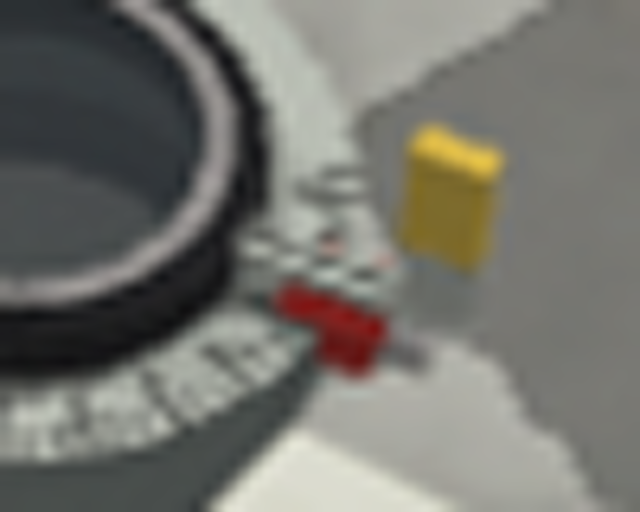

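The bar's line now lies over the rider in the top view, with red showing only on the near side, as parallax should give. One refined comparison at matching radii will show whether a small correction is needed.

```bash
python3 - <<'E'
from pol import *
t3=pol("top",cv2.imread("pics/t3.png"),191,205,235);t11=pol("top",cv2.imread("pics/t11.png"),197,205,235)
g=np.arange(205,235,.1)
for r in range(53,68,2):
    sl=slice((r-1-46)*4,(r+1-46)*4)
    s=t3[sl,:,1].astype(float).mean(0);m=(g>217.5)&(g<227);w=np.clip(s[m]-np.percentile(s[m],25),0,None)
    d=t11[sl,:,1].astype(float).mean(0);k=(g>220)&(g<224);c=np.polyfit(g[k],d[k],2)
    print(r,"rider %.2f"%((w*g[m]).sum()/w.sum()),"bar dark %.2f"%(-c[1]/2/c[0]),"%.1f"%g[(g>216)&(g<222)][d[(g>216)&(g<222)].argmax()])
E
```

```text
53 rider 222.73 bar dark 222.39 219.6
55 rider 222.65 bar dark 221.54 218.8
57 rider 222.09 bar dark 222.22 219.0
59 rider 222.54 bar dark 222.70 219.7
61 rider 222.92 bar dark 221.40 219.3
63 rider 222.27 bar dark 221.84 219.1
65 rider 222.28 bar dark 222.32 219.5
67 rider 223.13 bar dark 221.23 219.8
```

The rider is at about 222.5° and the bar at about 222.0°. I'll give it one small extra push of about 0.6 mm.

carry_out --plan '[{"tx": 2, "ty": 30, "tz": 0, "rx": 0, "ry": 0, "rz": 0}, {"tx": 2, "ty": 35, "tz": 0, "rx": 0, "ry": 0, "rz": 0}, {"tx": 2, "ty": 35, "tz": 0, "rx": 0, "ry": 0, "rz": 0}, {"tx": 2, "ty": 25, "tz": 0, "rx": 0, "ry": 0, "rz": 0}, {"tx": 0, "ty": 5, "tz": 0, "rx": 0, "ry": 0, "rz": 0}, {"tx": 0, "ty": 0, "tz": 0, "rx": 0, "ry": 0, "rz": 0}, {"tx": 0, "ty": 0, "tz": -30, "rx": 0, "ry": 0, "rz": 0}, {"tx": 0, "ty": 0, "tz": -30, "rx": 0, "ry": 0, "rz": 0}, {"tx": 0, "ty": 0, "tz": -25, "rx": 0, "ry": 0, "rz": 0}, {"tx": 0, "ty": 0, "tz": 0, "rx": 0, "ry": 0, "rz": 0}, {"tx": 0, "ty": 0, "tz": 0, "rx": 0, "ry": 0, "rz": 0}]'

```text
time: 18.7
tool_pos: [368.4, 270.9, 213.4]
tcp_rot: [-3.141, -0.009, -1.424]
contact_force: [0.2, 0.5, 0.0]
grip_width: 0.1
finger_force: 0.0
```

carry_out --plan '[{"tx": 0.5, "ty": -5, "tz": 0, "rx": 0, "ry": 0, "rz": 0}, {"tx": 0.5, "ty": -5, "tz": 0, "rx": 0, "ry": 0, "rz": 0}, {"tx": 0.5, "ty": -4, "tz": 0, "rx": 0, "ry": 0, "rz": 0}, {"tx": 0.6, "ty": -2.6, "tz": 0, "rx": 0, "ry": 0, "rz": 0}, {"tx": 0.6, "ty": -2, "tz": 0, "rx": 0, "ry": 0, "rz": 0}, {"tx": 0.6, "ty": -1.5, "tz": 0, "rx": 0, "ry": 0, "rz": 0}, {"tx": 0.5, "ty": -1.2, "tz": 0, "rx": 0, "ry": 0, "rz": 0}, {"tx": 0.5, "ty": -1, "tz": 0, "rx": 0, "ry": 0, "rz": 0}, {"tx": 0, "ty": 0, "tz": 0, "rx": 0, "ry": 0, "rz": 0}, {"tx": 0, "ty": 0, "tz": 0, "rx": 0, "ry": 0, "rz": 0}]'

```text
time: 19.7
tool_pos: [372.4, 249.2, 212.6]
tcp_rot: [-3.141, -0.009, -1.423]
contact_force: [-0.7, -0.0, -0.9]
grip_width: 0.9
finger_force: 0.1
```

Just touching. I'll push 0.8 mm more, then retreat and check.

carry_out --plan '[{"tx": 0.2, "ty": -0.4, "tz": 0, "rx": 0, "ry": 0, "rz": 0}, {"tx": 0.2, "ty": -0.4, "tz": 0, "rx": 0, "ry": 0, "rz": 0}, {"tx": 0, "ty": 0, "tz": 0, "rx": 0, "ry": 0, "rz": 0}, {"tx": 0, "ty": 0, "tz": 0, "rx": 0, "ry": 0, "rz": 0}]'

```text
time: 20.1
tool_pos: [372.8, 248.5, 212.7]
tcp_rot: [-3.141, -0.009, -1.423]
contact_force: [1.5, 1.0, -0.6]
grip_width: 0.5
finger_force: 0.6
```

carry_out --plan '[{"tx": -1, "ty": 5, "tz": 0, "rx": 0, "ry": 0, "rz": 0}, {"tx": -2, "ty": 10, "tz": 0, "rx": 0, "ry": 0, "rz": 0}, {"tx": -1, "ty": 7, "tz": 10, "rx": 0, "ry": 0, "rz": 0}, {"tx": 0, "ty": 0, "tz": 35, "rx": 0, "ry": 0, "rz": 0}, {"tx": 0, "ty": 0, "tz": 35, "rx": 0, "ry": 0, "rz": 0}, {"tx": 0, "ty": -30, "tz": 5, "rx": 0, "ry": 0, "rz": 0}, {"tx": -2, "ty": -35, "tz": 0, "rx": 0, "ry": 0, "rz": 0}, {"tx": -3, "ty": -35, "tz": 0, "rx": 0, "ry": 0, "rz": 0}, {"tx": -3, "ty": -30, "tz": 0, "rx": 0, "ry": 0, "rz": 0}, {"tx": 0, "ty": 0, "tz": 0, "rx": 0, "ry": 0, "rz": 0}, {"tx": 0, "ty": 0, "tz": 0, "rx": 0, "ry": 0, "rz": 0}]'

```text
time: 21.2
tool_pos: [360.9, 141.2, 298.5]
tcp_rot: [-3.14, -0.009, -1.424]
contact_force: [0.4, -0.6, 0.0]
grip_width: 0.1
finger_force: 0.0
```

```bash
python3 chk.py 12 | cut -c1-400; python3 - <<'E'
from m import *
from pol import pol
g=np.arange(205,235,.1)
for k in("11","12"):
    t=pol("top",cv2.imread(f"pics/t{k}.png"),197,205,235);L=[]
    for r in range(53,68,2):
        d=t[(r-1-46)*4:(r+1-46)*4,:,1].astype(float).mean(0);q=(g>220)&(g<224.5);c=np.polyfit(g[q],d[q],2);L.append(-c[1]/2/c[0])
    print(k,np.median(L),np.mean(L))
print(masks(cv2.imread("pics/s12.png")[...,::-1],(300,150,360,205)).get("blue"))
E
```

```text
scene (array([374, 195,   9,  12,  83]), array([377.84337349, 200.22891566])) [ 71.1 209.6] red (array([365, 217,   9,   7,  35]), array([370.37142857, 219.45714286]))
top (array([362, 235,   7,  11,  61]), array([364.7704918 , 239.60655738])) [ 76.3 221.1] red (array([352, 247,   8,   7,  29]), array([355.82758621, 249.96551724]))
(50, 54) ['205:100/-5', '206:79/-4', '207:66/-1', '208:65/5', '209:71/15', '210:79/21', '211:86/24', '212:90/24', '213:94/22', '214:97/17', '215:102/9', '216:113/0', '217:132/-6', '218:152/-6', '219:161/-6', '220:151/-5', '221:128/-4', '222:113/-3', '223:118/-3', '224:134/-3', '225:149/-3', '226:159/-4', '227:169/-4', '228:179/-4', '229:183/-4', '230:178/-4', '231:165/-4', '232:146/-4', '233:126/-
(54, 58) ['205:112/-5', '206:91/2', '207:69/20', '208:52/46', '209:39/73', '210:33/90', '211:33/96', '212:32/96', '213:29/92', '214:35/78', '215:53/52', '216:75/25', '217:99/6', '218:127/-4', '219:149/-7', '220:151/-6', '221:140/-5', '222:137/-3', '223:148/-3', '224:155/-3', '225:143/-3', '226:126/-3', '227:120/-2', '228:128/-2', '229:136/-2', '230:141/-3', '231:
[... 335 characters left out ...]
:159/-2', '227:161/-1', '228:163/-1', '229:164/-1', '230:167/-1', '231:169/-1', '232:168/-1', '233:16
(62, 66) ['205:72/16', '206:61/29', '207:47/43', '208:36/56', '209:33/68', '210:33/80', '211:35/90', '212:34/97', '213:32/99', '214:31/94', '215:38/78', '216:57/50', '217:87/19', '218:122/1', '219:152/-6', '220:155/-7', '221:134/-5', '222:121/-4', '223:136/-3', '224:162/-3', '225:176/-2', '226:176/-1', '227:168/-1', '228:154/-1', '229:139/0', '230:128/0', '231:123/1', '232:118/2', '233:114/2', '23
[360.68358035 141.81570256 297.65353268] 21.45
11 222.10007212269693 221.88179036467105
12 222.76156648791 222.79330556777938
(array([328, 182,   5,  16,  51]), array([329.98039216, 189.92156863]))
```

The bar is now at about 222.7° and the rider at about 222.5°. The blue lever is still at its stop and the hand is clear, so I'll hand in.

```bash
python3 -c "
from plant import bot
print(bot.close_job())"
```

```text
the job is handed in; nothing more can be done
None
```

I pushed the quarter-wave lever to its end stop, set the analyser lever over the rider line to within about 0.3° as measured from the camera, moved the hand clear and handed the job in at about 21.5 s; no verdict came back.

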